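Snap the missing knob onto a drawer front and hold it home

TASK

The drawer front lying face up on its battens lacks one of its two knobs. Pick up the loose round mushroom-shaped knob that matches the fitted one, set it upright on the bare snap stud and press it down until it clicks; keep pressing after the click until the sprung collar under it is squeezed right down, and finish like that, with the fingers still on the knob holding it pressed down. Leave the other knobs, the plane, gouge, mallet and glue bottle where they are.

Things in the scene. Friction and masses are not known exactly. Their poses are not given: they have to be found in the camera images.
- knob_mid (a point): centre (half-way up) of the loose mushroom-shaped wooden knob, standing upright on the bench, z up. 44 mm high, about 60 g; any yaw fits. From its underside up: foot 38 mm across (5 mm high), neck 29 mm, head 44 mm across with a straight side from 30 to 40 mm: grip it there, from above. Two other loose knobs of the same wood stand nearby: do not take those
- knob_mouth (a point): centre of the mouth of the blind socket in that knob's underside, 22 mm below knob_mid: mouth 16 mm across with a lip 3 mm thick, behind it 23 mm across and 29 mm deep
- stud_foot (a point): point on the axis of the bare upright steel snap stud, where knob_mouth lies when fully home with the collar squeezed down (4 mm above the board's face). The stud is 13 mm thick and ends in a point. The knob meets the stud's sprung balls with its mouth about 18 mm above this point and, once past them (the click), meets the collar 4 mm above it
- stud_balls (a point): middle of the stud's bulge of four spring-loaded balls, 21 mm across, 13 mm above stud_foot. Pushing the knob's lip past them takes about 9 to 13 N, then the force drops (the click) and they pull the knob down a little. They keep the knob from coming off, but the collar lifts it if it is not pressed
- stud_tip (a point): top point of the bare stud, 26 mm above stud_foot, 30 mm above the board's face
- collar (a joint): travel in m of the flat brass sprung collar (38 mm across) round the stud's foot: 0 at rest (top 4 mm above stud_foot), 0.004 squeezed down to its stop. Its spring needs about 3 N to start and 9 N to be fully down
- front: drawer front, fixed: board 130 x 200 x 20 mm (x, y, z) lying face up on two dark battens (160 mm along x); origin under its middle on the axis between the knobs, 46 mm below the board's face (may lie up to 12 mm below the bench's surface). Along its own y: the bare stud at +55 mm, a fixed fitted knob like the loose one at -55 mm (top 48 mm above the board's face)
- finial_mid (a point): centre of another loose knob: a slim pointed finial 66 mm high, 34 mm across its foot; leave alone
- square_mid (a point): centre of another loose knob, 40 mm high, with a square head 42 mm wide; leave alone
- plane: wooden hand plane 240 x 60 mm, 130 mm high, loose; origin under its middle; leave alone
- gouge: gouge about 230 mm long lying on the bench, loose; leave alone
- glue: white glue bottle 60 mm across, 160 mm high, standing loose; leave alone
- mallet: wooden mallet, head 70 x 120 x 65 mm, lying loose; leave alone
There are look-alikes about, which are no part of the job. What is shaped like the part that bears knob_mid but green is not meant. Leave any green look-alike of the front alone.

How it is judged:
By the outcome, as a careful person would: the job done as asked, in the order asked, and still so for the second after the job is handed in, while the arm keeps its last pose, push and grip.
It also fails if it takes over 51 s, if anything falls off the work surface, if the arm or the gripper's body presses on something with over 40 N, if the wrist force passes 120 N, or if a joint passes its speed limit or range.

ROBOT

A 6-joint arm with a two-finger parallel gripper is mounted at the origin on the work surface. World frame = base frame: x ahead of the robot, y to its left, z up, the work surface at z = 0. Lengths are in m, angles in rad, forces in N, time in s.
With the tool pointing down it reaches from about 0.3 to 0.825 m from the base axis. Payload 5.4 kg.
Tool frame: the origin (TCP) lies at the centre of the arm's flange, where the gripper is bolted on; the fingertips stand 190 mm ahead of it and the grasp point (between the pads) lies 171 mm ahead of it (manip.finger_overhang is the distance from the TCP to the fingertips, in m); z points along the fingers, x is the direction in which the jaws open and shut, and the axes are right-handed (so a half turn about z gives the same grasp; the last joint's range is limited). The gripper opens to 92 mm and grips with 3 to 60 N. Pads are 20 mm wide; open, the fingers measure 128 mm over their backs; the gripper's body (75 mm by 189 mm) begins 69 mm behind the grasp point.
Start: joints at [-0.21, 0.158, 1.597, -0, 1.386, -0.21], TCP at [0.575, -0, 0.405] pointing down, gripper open.
Joint ranges: [-2.91, 2.91], [-0.94, 2.29], [0.18, 2.7], [-1.29, 4.43], [0.17, 2.64], [-3, 3]. Speed limits (rad/s): [2.57, 2.57, 3.14, 3.14, 3.14, 3.14].

INTERFACE

Orientations are given as a unit quaternion [x, y, z, w].
In Python, from plant import manip, imaging, masks_of gives the robot as it stands. Calls block until the motion is done:
- manip.move_ptp(position, orientation): joint-space move of the TCP to a pose.
- manip.servo_line(position, rotation=None, feed=0.15): straight line of the TCP; rotation=None keeps the orientation; feed is the mean speed in m/s.
- manip.goto_joints(angles): joint-space move.
- manip.gripper_to(opening): finger opening in m; the grip force is fixed at half the most; returns when the fingers have stopped.
- manip.wait(seconds).
- manip.ik(position, orientation): joint angles nearest the present ones, or None.
- imaging.grab_frame(name): name is "scene" or "side" or "wrist"; returns the picture (480x640x3 uint8, blue, green, red); there is no depth.
- imaging.calibration(name): a dict with "intrinsics" (3x3 intrinsics, pixels), "dist" ([k1, k2, p1, p2, k3] as OpenCV has them; the pictures are not rectified), "pose" (4x4, takes a point from camera to world coordinates); the wrist camera has in their place "T_tool_cam" (4x4, takes a point from camera to tool coordinates, whose origin is the TCP and whose axes are the tool frame's). Camera axes: x right, y down, z forward; pixel columns grow to the right and rows downward; lengths in m; the calibration is good to about 2 mm. A picture is of the moment at which its call begins: read the wrist's pose just before it. calibration takes no time and is no camera call.
A pose or a line that the arm cannot do raises manip.IKError and nothing moves.
- manip.close_job(): hands the job in, once; it reports no verdict.
Trained networks look in the newest picture that a camera, given by its name, has taken for a name from the list of things; names that differ only in an ending like _2 or _b are one class to them, and where a whole thing is asked for, a point or a joint stands for the part that bears it (a point fixed in the world has none). Each returns a list of dicts, best first, with "conf" (0 to 1); they miss things now and then, are a little off and sometimes report something else, mostly with a low value. They report only what shows in the picture. A call takes as long as a camera call. They do not tell look-alikes from the thing itself.
- masks_of(target, camera): "pixels" (480x640 bool, what is visible of it) and "extent" ([centre column, centre row, width, height] in pixels, round what is visible of it).
Readings, each from a call of its own:
- manip.read_time_s(): time.
- manip.read_qpos(): joint angles.
- manip.read_dq(): joint speeds.
- manip.read_tau(): joint torques, N m.
- manip.read_tcp_pos(): TCP position.
- manip.read_ee_rot(): TCP orientation.
- manip.read_contact_force(): force on the tool from outside, world axes, zero at the start.
- manip.read_torque(): the same for the moment, N m.
- manip.read_width(): finger opening in m.
Only numpy, scipy, OpenCV 4.12 (cv2) and the standard library are available. Lean on these libraries where they do the work, as an engineer would, in place of code of your own. Each camera call takes 0.05 s, during which the arm holds its last target.

## Working session

There is one attempt and no reset: what is moved stays moved. The work goes in short steps, each a Python script; the robot and the scene stay as the last script left them, time stands still between calls to the robot, and variables do not carry over. Pictures are saved under pics/ and viewed, and the job is handed in when it is done.

```bash
ls; mkdir -p pics; python3 - <<'E'
from plant import manip, imaging, masks_of
import cv2
for n in ("scene","side","wrist"):
    cv2.imwrite(f"pics/{n}0.png", imaging.grab_frame(n))
    c=imaging.calibration(n); print(n,{k:v.tolist() if hasattr(v,'tolist') else v for k,v in c.items()})
    for t in ("knob_mid","front","stud_tip","finial_mid","square_mid","collar"):
        print(n,t,[(round(d["conf"],2),[round(float(x)) for x in d["extent"]]) for d in masks_of(t,n)])
print(manip.read_time_s(), manip.finger_overhang, manip.read_ee_rot())
E
```

```text
pics
scene {'intrinsics': [[501.7057231601872, 0.0, 325.52056790772855], [0.0, 501.7057231601872, 240.16703595748186], [0.0, 0.0, 1.0]], 'dist': [-0.031545526204897374, 0.0, 0.0, 0.0, 0.0], 'pose': [[0.7664032726865333, 0.3740070881507035, -0.5222496736508349, 1.0906027398979488], [0.642205511950649, -0.46393726109975203, 0.6101920174694733, -0.6244831622399398], [-0.014074943537246858, -0.8030447781887963, -0.5957524487470706, 0.7053640230144361], [0.0, 0.0, 0.0, 1.0]]}
scene knob_mid [(0.71, [240, 359, 24, 29]), (0.64, [278, 326, 22, 30]), (0.56, [307, 345, 18, 32]), (0.33, [359, 211, 19, 18])]
scene front [(0.9, [370, 234, 96, 71]), (0.67, [328, 179, 85, 52]), (0.18, [215, 320, 24, 35])]
scene stud_tip [(0.59, [320, 156, 8, 15]), (0.47, [358, 212, 17, 18])]
scene finial_mid [(0.84, [212, 320, 22, 31]), (0.53, [258, 276, 18, 27])]
scene square_mid [(0.73, [258, 275, 21, 22]), (0.61, [357, 212, 17, 16])]
scene collar [(0.52, [356, 214, 13, 7])]
side {'intrinsics': [[526.8913154786701, 0.0, 323.0986511166736], [0.0, 526.8913154786701, 240.43796673053015], [0.0, 0.0, 1.0]], 'dist': [-
[... 940 characters left out ...]
 'T_tool_cam': [[0.9999994602718766, 0.0009948210537388846, -0.0002996448319242386, 0.0006615049359279812], [-0.0008699503142480193, 0.9594162099089095, 0.2819925164795569, -0.08154296903908628], [0.0005680162013542617, -0.2819921036041496, 0.9594165575298877, 0.019676759008710076], [0.0, 0.0, 0.0, 1.0]]}
wrist knob_mid [(0.94, [410, 372, 51, 36]), (0.69, [335, 371, 45, 44]), (0.65, [218, 3, 29, 6]), (0.59, [344, 457, 36, 45])]
wrist front [(0.88, [284, 64, 285, 128])]
wrist stud_tip [(0.59, [216, 4, 31, 8])]
wrist finial_mid [(0.94, [235, 457, 32, 30])]
wrist square_mid [(0.81, [220, 318, 25, 42])]
wrist collar []
1.05 0.1901 [ 1.00000000e+00 -4.64725179e-06 -4.08869865e-06 -8.13294257e-06]
```

View pics/scene0.png

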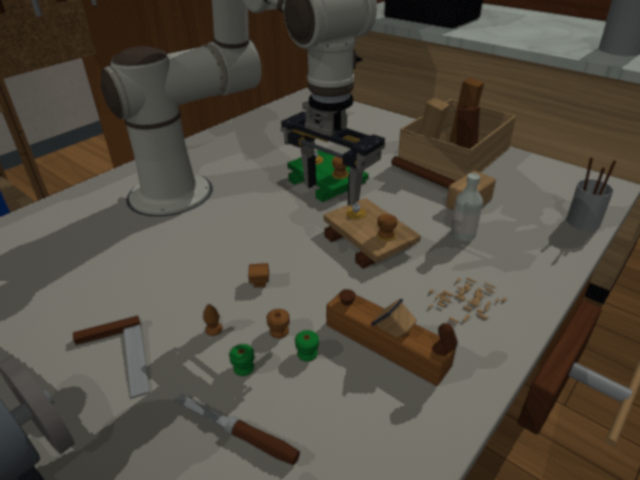

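View pics/side0.png

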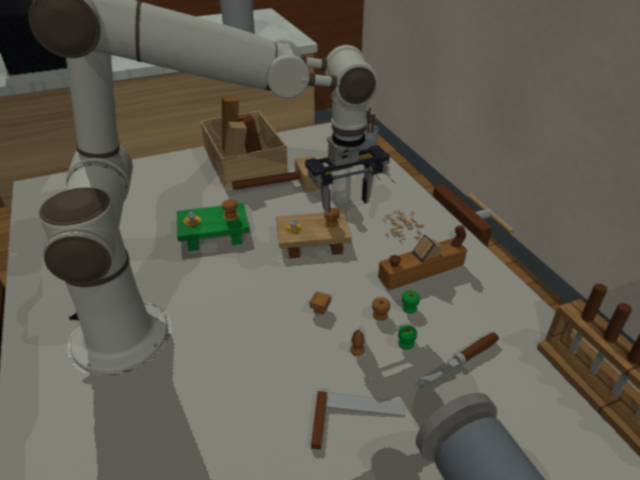

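View pics/wrist0.png

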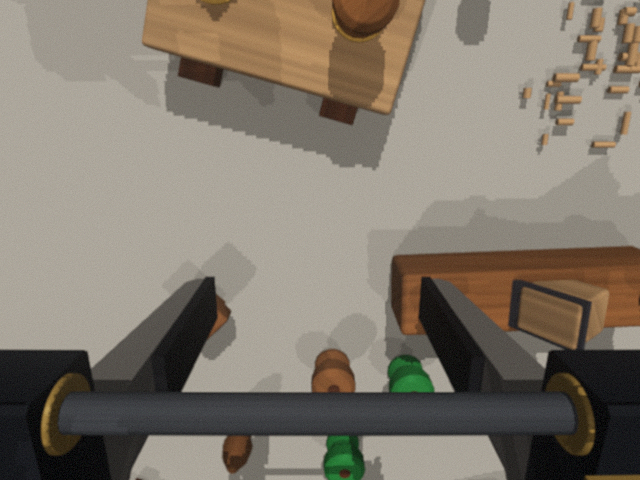

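The candidates, with their pixels in the scene picture:
- Brown mushroom knob at (278,326), or (381,307) in side. This is my choice.
- Green mushrooms at (240,359) and (307,345).
- Finial at (212,320).
- Square knob at (258,275).
- Fitted knob at (387,224).

The bare stud on the wooden front is at (356,212) in scene and (294,227) in side. The other stud belongs to the green front. Next I'll check with a crop and triangulate.

```bash
cat > h.py <<'E'
from plant import manip, imaging, masks_of
import numpy as np, cv2
from scipy.spatial.transform import Rotation as R
from scipy.optimize import least_squares
def campose(n):
    c=imaging.calibration(n)
    if n!="wrist": return np.array(c["pose"])
    T=np.eye(4); T[:3,:3]=R.from_quat(manip.read_ee_rot()).as_matrix(); T[:3,3]=manip.read_tcp_pos()
    return T@np.array(c["T_tool_cam"])
def proj(n,P,T=None):
    c=imaging.calibration(n); T=campose(n) if T is None else T; I=np.linalg.inv(T)
    return cv2.projectPoints(np.atleast_2d(P).astype(float),cv2.Rodrigues(I[:3,:3])[0],I[:3,3],np.array(c["intrinsics"]),np.array(c["dist"]))[0][:,0]
def ray(n,uv,T=None):
    c=imaging.calibration(n); T=campose(n) if T is None else T
    p=cv2.undistortPoints(np.array([[uv]],float),np.array(c["intrinsics"]),np.array(c["dist"]))[0,0]
    d=T[:3,:3]@np.array([p[0],p[1],1]); return T[:3,3],d/np.linalg.norm(d)
def onz(n,uv,z,T=None):
    o,d=ray(n,uv,T); return o+d*(z-o[2])/d[2]
def tri(obs):
    A=np.zeros((3,3));b=np.zeros(3);rs=[ray(*o) for o in obs]
    for o,d in rs:
        M=np.eye(3)-np.outer(d,d);A+=M;b+=M@o
    p=np.linalg.solve(A,b); return p,[round(1e3*float(np.linalg.norm(np.cross(p-o,d))),1) for o,d in rs]
E
python3 - <<'E'
from h import *
np.set_printoptions(precision=4,suppress=True)
print("knob",tri([("scene",(278,325)),("side",(381,308)),]))
print("g1",tri([("scene",(307,345)),("side",(410,301))]));print("g2",tri([("scene",(241,359)),("side",(407,337))]))
print("fin",tri([("scene",(212,320)),("side",(358,342))]));print("sq",tri([("scene",(258,275)),("side",(319,302))]))
print("stud",tri([("scene",(356,211)),("side",(294,226))]));print("fit",tri([("scene",(388,219)),("side",(333,214))]))
a=cv2.imread("pics/scene0.png")[180:380,190:450]; b=cv2.imread("pics/side0.png")[190:360,260:450]
cv2.imwrite("pics/c1.png",np.hstack([cv2.resize(a,(400,308),interpolation=2),cv2.resize(b,(344,308),interpolation=2)]))
E
```

```text
knob (array([ 0.5915, -0.1801,  0.0225]), [3.6, 3.6])
g1 (array([ 0.6679, -0.1853,  0.0236]), [1.8, 1.8])
g2 (array([ 0.6017, -0.2836,  0.0251]), [1.1, 1.1])
fin (array([ 0.4915, -0.2559,  0.0279]), [1.3, 1.3])
sq (array([ 0.4605, -0.1056,  0.0253]), [3.6, 3.6])
stud (array([0.5015, 0.1767, 0.0547]), [0.7, 0.7])
fit (array([0.6077, 0.1488, 0.0884]), [2.3, 2.3])
```

View pics/c1.png

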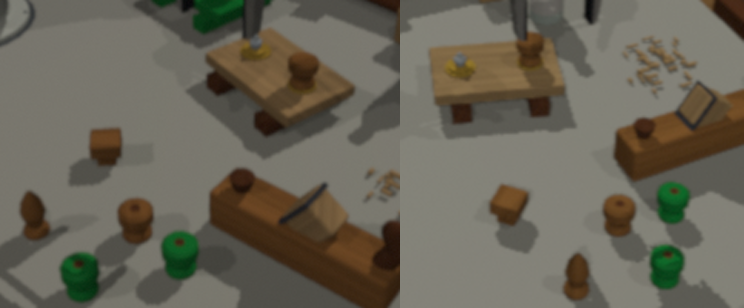

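The crop confirms it. The brown mushroom knob stands upright at scene (278,326), with green twins beside it and the finial and square knob off to the left. Next I'll take wrist views of the stud and then the knob, both at the grasp yaw of -45° so the jaws fit between the green knobs.

```bash
cat >> h.py <<'E'
Q=(R.from_euler('z',-45,degrees=True)*R.from_quat([1,0,0,0])).as_quat()
np.set_printoptions(precision=4,suppress=True)
E
python3 - <<'E'
from h import *
for nm,p in (("stud",(0.5015,0.1767,0.38)),("knob",(0.5915,-0.1801,0.36))):
    print(manip.ik(p,Q)); manip.move_ptp(p,Q)
    T=campose("wrist"); np.save(nm+"T.npy",T); im=imaging.grab_frame("wrist"); cv2.imwrite(f"pics/w_{nm}.png",im)
    for t in ("stud_tip","collar","front","knob_mid"):
        for d in masks_of(t,"wrist"):
            m=d["pixels"]; ys,xs=np.nonzero(m); print(nm,t,round(d["conf"],2),np.round(d["extent"]),xs.mean().round(1),ys.mean().round(1))
    print(manip.read_tcp_pos(),manip.read_time_s())
E
```

```text
[ 0.1113  0.0663  1.7468 -0.      1.3285  0.8967]
stud stud_tip 0.73 [310. 215.  65.  62.] 311.1 215.3
stud stud_tip 0.71 [  5. 312.  10.  32.] 3.1 312.5
stud collar 0.78 [310. 217.  52.  46.] 311.3 215.8
stud front 0.82 [372. 168. 300. 267.] 375.7 170.5
stud front 0.82 [ 88. 244. 175. 217.] 67.8 247.9
[0.5019 0.1761 0.3801] 2.3333
[-0.4907  0.3034  1.5162 -0.      1.3219  0.2947]
knob knob_mid 0.96 [399. 156.  65.  61.] 398.4 155.2
knob knob_mid 0.58 [408. 294.  43.  63.] 405.9 291.1
[ 0.5916 -0.1791  0.3601] 3.9583
```

View pics/w_stud.png

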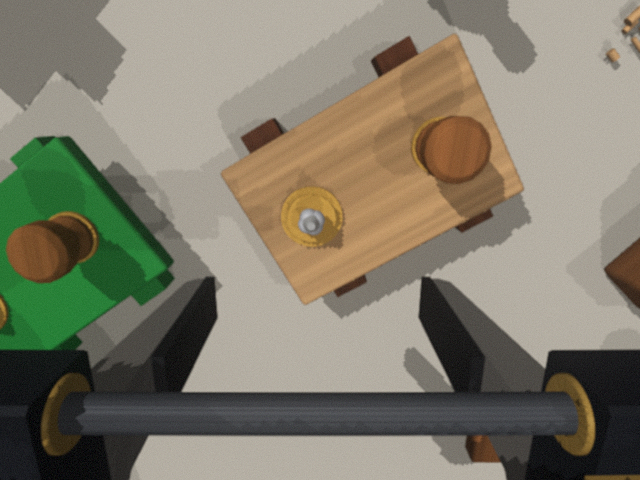

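View pics/w_knob.png

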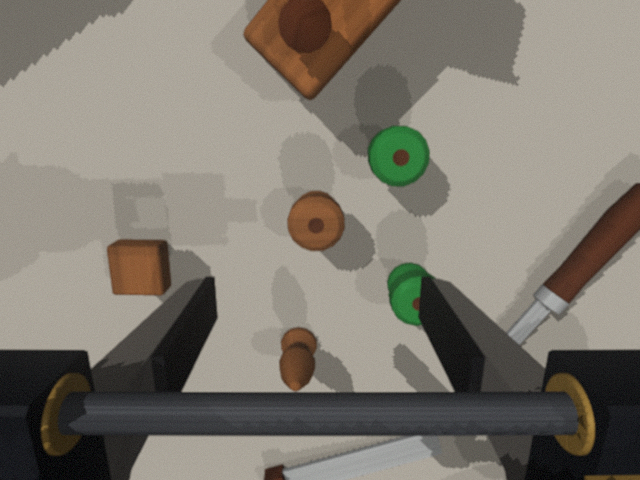

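The wrist view shows the stud tip at (311,222) with its collar centred at (311,216). The brown knob's head is centred at (316,220) and its top dot is at (316,226). Next I'll zoom in for accuracy.

```bash
python3 - <<'E'
from h import *
a=cv2.imread("pics/w_stud.png")[175:255,270:350]; b=cv2.imread("pics/w_knob.png")[180:260,276:356]
s=cv2.imread("pics/scene0.png")[195:245,330:410]; d=cv2.imread("pics/side0.png")[205:255,270:350]
z=lambda i,w,h:cv2.resize(i,(w,h),interpolation=cv2.INTER_NEAREST)
cv2.imwrite("pics/z.png",np.vstack([np.hstack([z(a,400,400)[:350],z(b,400,400)[:350]]),np.hstack([z(s,400,250),z(d,400,250)])]))
E
```

```text
(no output)
```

View pics/z.png

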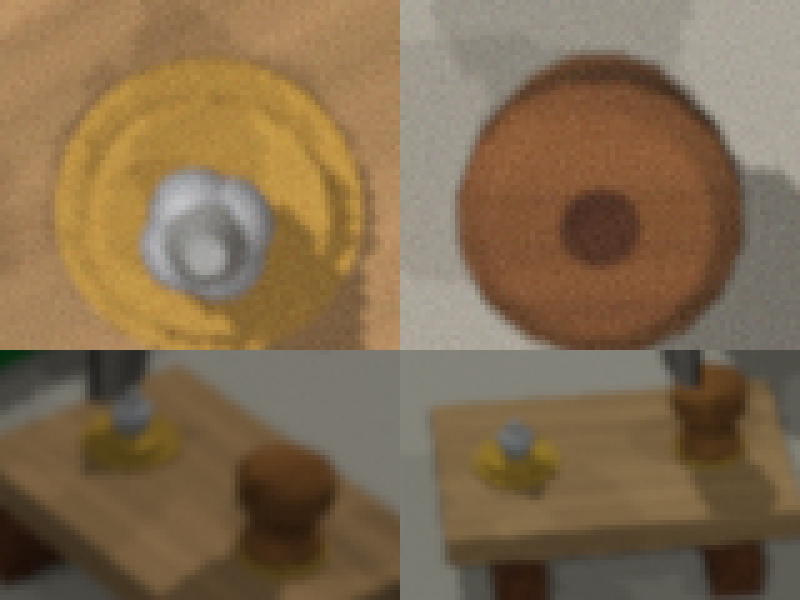

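```bash
python3 - <<'E'
from h import *
S=np.load("studT.npy");K=np.load("knobT.npy")
print("tip",tri([("wrist",(311.4,226),S),("scene",(356.4,204)),("side",(293.2,219.7))]))
print("tip ss",tri([("scene",(356.4,204)),("side",(293.2,219.7))]))
for zf in (.034,.040,.046):
    print(zf,"tip",onz("wrist",(311.4,226),zf+.03,S),"balls",onz("wrist",(312,221.4),zf+.017,S),"collar",onz("wrist",(311.7,216),zf+.005,S))
    # collar apparent size
    p=onz("wrist",(311.7,216),zf+.006,S); print(np.linalg.norm(onz("wrist",(281,216),zf+.002,S)-onz("wrist",(342.5,216),zf+.002,S)), "inner",np.linalg.norm(onz("wrist",(288,214),zf+.008,S)-onz("wrist",(336,214),zf+.008,S)))
print("knob dot",onz("wrist",(316.2,225.6),.044,K))
print("fit top? scene/side", tri([("scene",(330+287/5,195+95/5)),("side",(270+310/5,205+20/5))]))
E
```

```text
tip (array([0.5005, 0.1811, 0.0726]), [0.9, 2.1, 1.8])
tip ss (array([0.5009, 0.179 , 0.074 ]), [1.7, 1.7])
0.034 tip [0.4984 0.1804 0.064 ] balls [0.4987 0.1803 0.051 ] collar [0.4994 0.1815 0.039 ]
0.049884229206615054 inner 0.03815957603314911
0.04 tip [0.4996 0.1815 0.07  ] balls [0.4999 0.1813 0.057 ] collar [0.5005 0.1825 0.045 ]
0.04896198471632827 inner 0.03744080495080544
0.046 tip [0.5008 0.1826 0.076 ] balls [0.501  0.1824 0.063 ] collar [0.5016 0.1835 0.051 ]
0.048039740226041586 inner 0.036722033868461804
knob dot [ 0.5909 -0.177   0.044 ]
fit top? scene/side (array([0.6055, 0.1497, 0.1026]), [0.0, 0.0])
```

```bash
python3 - <<'E'
from h import *
x,y=.591,-.177
manip.gripper_to(.075)
manip.move_ptp((x,y,.27),Q)
manip.servo_line((x,y,.206),feed=.08)
print(manip.read_tcp_pos(),manip.read_contact_force())
manip.gripper_to(.0); print(manip.read_width(),manip.read_contact_force())
manip.servo_line((x,y,.32),feed=.12)
manip.wait(.2); print(manip.read_width(),manip.read_contact_force(),manip.read_tcp_pos(),manip.read_time_s())
for n in ("scene","side","wrist"): cv2.imwrite(f"pics/{n}1.png",imaging.grab_frame(n))
a=cv2.imread("pics/scene1.png")[130:400,180:480];b=cv2.imread("pics/side1.png")[130:400,250:550]
cv2.imwrite("pics/g1.png",np.hstack([cv2.resize(a,(400,360)),cv2.resize(b,(400,360))]))
E
```

```text
[ 0.5913 -0.1772  0.2065] [-0.6872 -0.5095 -0.3518]
0.04313698086385352 [-0.0803  0.7768 -0.1347]
0.043522350506706685 [ 0.1458  0.6524 -0.2895] [ 0.5908 -0.1769  0.3191] 7.6833
```

View pics/g1.png

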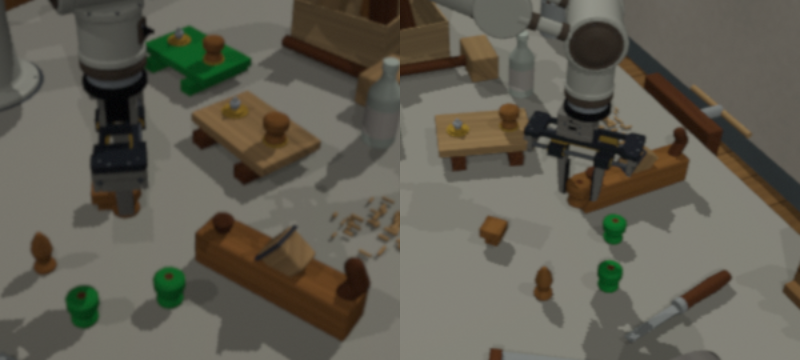

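View pics/wrist1.png

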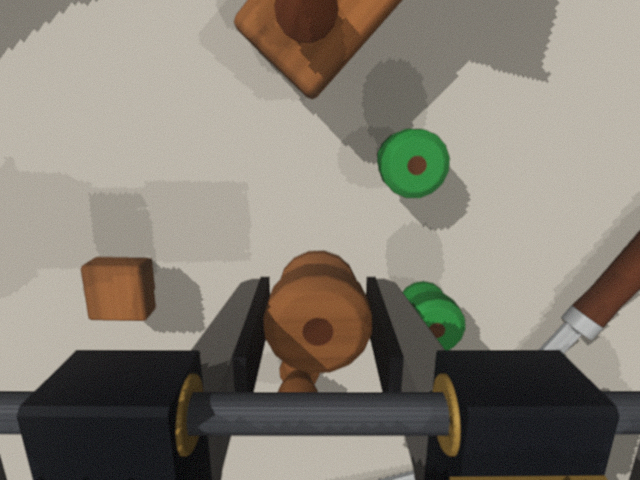

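The knob is held: width is 43.5 mm, and the wrist picture shows it between the pads with its dot at (318,332). Next I'll work out its offset in the tool frame and move over the stud.

```bash
python3 - <<'E'
from h import *
Tc=np.array(imaging.calibration("wrist")["T_tool_cam"])
for z in (.160,.162,.164): print(onz("wrist",(318,332),z,Tc))
x,y=.5003,.182
manip.move_ptp((x,y,.32),Q)
manip.servo_line((x,y,.285),feed=.1)   # mouth at .285-.171-.035=.079
print(manip.read_contact_force(),manip.read_tcp_pos(),manip.read_time_s())
for n in ("scene","side","wrist"): cv2.imwrite(f"pics/{n}2.png",imaging.grab_frame(n))
z=lambda i:cv2.resize(i,(400,400),interpolation=cv2.INTER_CUBIC)
cv2.imwrite("pics/g2.png",np.hstack([z(cv2.imread("pics/scene2.png")[160:240,315:395]),z(cv2.imread("pics/side2.png")[175:255,255:335])]))
E
```

```text
[-0.0006 -0.0011  0.16  ]
[-0.0006  0.0001  0.162 ]
[-0.0006  0.0012  0.164 ]
[-0.3318  0.6583 -0.3554] [0.5005 0.1816 0.2848] 9.7167
```

View pics/g2.png

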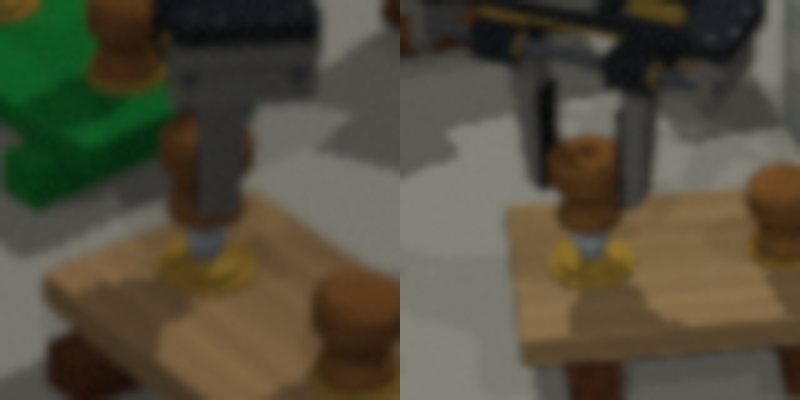

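The mouth is over the stud tip in both views, within about 0.5 px. I'll descend in steps and log the force.

```bash
python3 - <<'E'
from h import *
x,y=.5003,.182
f0=manip.read_contact_force()
for i in range(1,11):
    z=.285-.0015*i
    manip.servo_line((x,y,z),feed=.03)
    f=manip.read_contact_force()-f0; print(round(z,4),manip.read_tcp_pos(),f,round(manip.read_width(),4))
    if f[2]>5 or abs(f[:2]).max()>5: break
print(manip.read_time_s())
E
```

```text
0.2835 [0.5003 0.182  0.2837] [ 1.0026  0.9902 -0.1498] 0.0431
0.282 [0.5002 0.182  0.2819] [-0.3365 -0.264  -1.1765] 0.0432
0.2805 [0.5002 0.182  0.2804] [ 0.3278  0.3316 -0.0429] 0.0432
0.279 [0.5002 0.182  0.2789] [ 0.0251 -0.3214  0.1593] 0.043
0.2775 [0.5002 0.182  0.2774] [-0.2547  0.6136 -0.9853] 0.0432
0.276 [0.5002 0.182  0.2758] [-0.159   0.4522 -0.582 ] 0.0431
0.2745 [0.5004 0.182  0.2745] [-0.007  -0.0879  1.1769] 0.0432
0.273 [0.5006 0.1821 0.2736] [0.5056 0.0034 3.822 ] 0.0433
0.2715 [0.5009 0.1823 0.2731] [-1.2843  1.0097  9.2862] 0.0432
12.1167
```

Contact starts at TCP z of about 0.274, close to where I expected the balls (0.271). I'll keep pressing and watch for the force drop.

```bash
python3 - <<'E'
from h import *
x,y=.5003,.182
z=.2715
for i in range(1,14):
    z-=.001
    manip.servo_line((x,y,z),feed=.02)
    f=manip.read_contact_force(); p=manip.read_tcp_pos(); print(round(z,4),p,f,round(manip.read_width(),4))
    if f[2]>20 or abs(f[:2]).max()>8 : break
print(manip.read_time_s())
for n in ("scene","side","wrist"): cv2.imwrite(f"pics/{n}3.png",imaging.grab_frame(n))
zz=lambda i:cv2.resize(i,(400,400),interpolation=cv2.INTER_CUBIC)
cv2.imwrite("pics/g3.png",np.hstack([zz(cv2.imread("pics/scene3.png")[160:240,315:395]),zz(cv2.imread("pics/side3.png")[175:255,255:335])]))
E
```

```text
0.2705 [0.5012 0.1823 0.2729] [-3.1444  0.1643 12.9939] 0.0433
0.2695 [0.5015 0.1824 0.2724] [-2.9164  0.9384 16.0864] 0.043
0.2685 [0.5015 0.1825 0.2717] [-2.6649  0.1591 15.9292] 0.0435
0.2675 [0.5012 0.1824 0.2701] [-2.9387  0.1366 12.1265] 0.0432
0.2665 [0.5007 0.1821 0.2673] [-0.7176  0.973   5.3532] 0.0429
0.2655 [0.5003 0.1819 0.2651] [ 2.4027  0.4796 -1.765 ] 0.0431
0.2645 [0.5001 0.1818 0.2635] [ 4.3061 -0.3053 -8.6991] 0.043
0.2635 [0.5    0.1818 0.2624] [  5.614   -0.5541 -10.9182] 0.043
0.2625 [0.5001 0.1819 0.2619] [ 4.8072 -0.3247 -9.5319] 0.043
0.2615 [0.5001 0.182  0.2615] [ 2.204  -0.0709 -6.2513] 0.0434
0.2605 [0.5002 0.1821 0.2609] [ 0.0911 -0.3453 -1.8211] 0.0433
0.2595 [0.5004 0.1821 0.2601] [-0.9357 -0.7737  1.8395] 0.0431
0.2585 [0.5004 0.1821 0.2589] [-1.3256  0.7492  3.673 ] 0.0436
15.3667
```

View pics/g3.png

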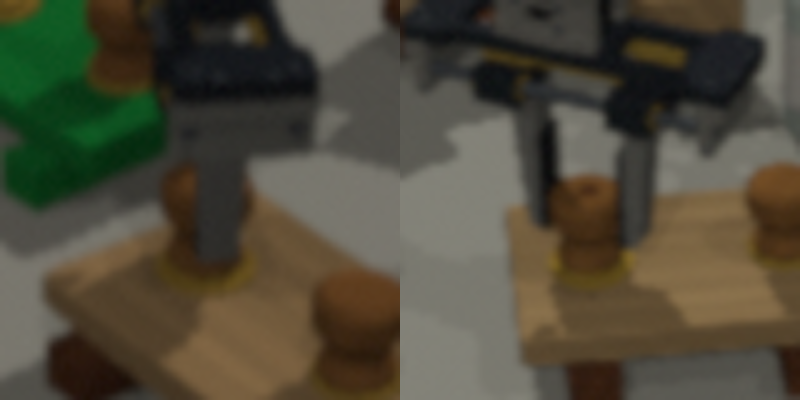

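The click is clear: the force rose to 16 N, dropped to -11 N, then started rising again on the collar spring. I'll press on to the collar's stop.

```bash
python3 - <<'E'
from h import *
x,y=.5003,.182
z=.2585
for i in range(1,16):
    z-=.001
    manip.servo_line((x,y,z),feed=.02); manip.wait(.15)
    f=np.mean([manip.read_contact_force() for _ in range(3)],0); p=manip.read_tcp_pos(); print(round(z,4),p,f,round(manip.read_width(),4))
    if f[2]>22 or abs(f[:2]).max()>8 : break
manip.wait(.5);print(manip.read_tcp_pos(),manip.read_contact_force(),manip.read_time_s())
for n in ("scene","side","wrist"): cv2.imwrite(f"pics/{n}4.png",imaging.grab_frame(n))
zz=lambda i:cv2.resize(i,(400,400),interpolation=cv2.INTER_CUBIC)
cv2.imwrite("pics/g4.png",np.hstack([zz(cv2.imread("pics/scene4.png")[160:240,315:395]),zz(cv2.imread("pics/side4.png")[175:255,255:335])]))
E
```

```text
0.2575 [0.5004 0.1821 0.2578] [-2.4987  0.0094  5.1468] 0.0429
0.2565 [0.5005 0.1821 0.257 ] [-2.399   0.9889  6.1463] 0.0433
0.2555 [0.5005 0.1821 0.2561] [-2.704   0.3206  8.4417] 0.0432
0.2545 [0.5006 0.1822 0.256 ] [-4.5344  0.038  14.0802] 0.043
0.2535 [0.5007 0.1823 0.2559] [-8.3639 -0.0304 20.5843] 0.043
[0.5007 0.1823 0.2559] [-7.6664 -0.1033 20.3647] 18.0167
```

View pics/g4.png

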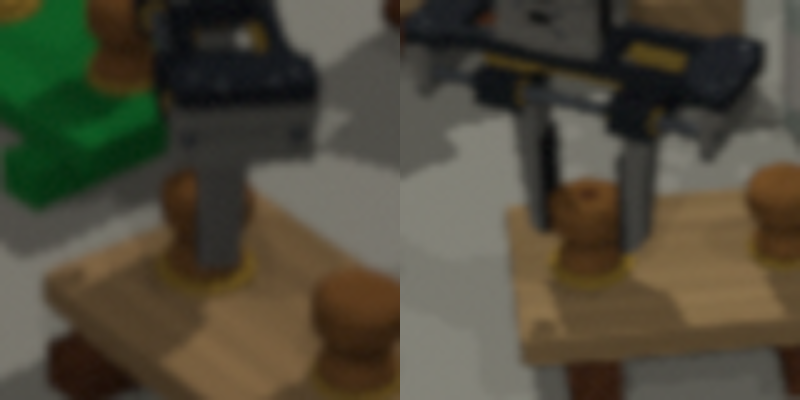

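View pics/wrist4.png

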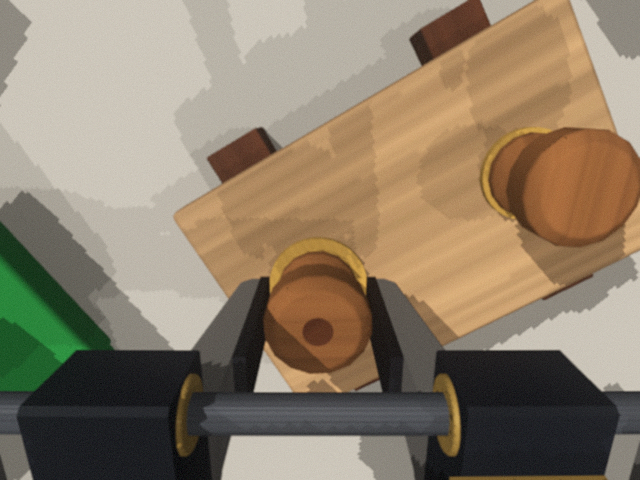

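The stop is reached. The collar took about 4 mm of travel (z from about 0.260 to 0.256), then went stiff, and it holds steady at 20 N. The dot is still at (318,332) in the wrist picture, so the knob hasn't slipped in the grip. Handing in.

```bash
python3 - <<'E'
from plant import manip
print(manip.read_contact_force(),manip.read_width(),manip.read_time_s()); print(manip.close_job())
E
```

```text
[-8.48248712 -0.2262132  19.87102975] 0.042916162768166566 18.1667
the job is handed in; nothing more can be done
None
```

The brown mushroom knob is on the bare stud, clicked in and pressed down to the collar's stop. I handed the job in at 18.2 s with the fingers still gripping it and pushing.

- **Click:** the force peaked at about 16 N, above the stated 9–13 N, then dropped to −11 N as the balls pulled the knob down.
- **Collar:** it took about 4 mm of travel, rising to about 8 N. It then stopped hard at TCP z = 0.256, and the push held steady at about 20 N down. I inferred the full squeeze from this stop and the force, as there is no direct collar reading.
- **Grip:** the width was 43 mm and the knob had not slipped in the fingers. At the end there was also a sideways force of about 8 N.
- **Other things:** I did not touch the other loose knobs, the tools or the green look-alikes. Nothing in the last pictures looked moved, though I did not measure each one again.

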